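# Set the index hanger and hold the spring slide at it

## Task

On the spring tester, take the index hanger from its parking stand, hang it over the tester's rail well clear of the stop collar on the robot's side of it, slide it along the rail away from you until it touches the collar, and let go of it so that it hangs there. Then pull the spring-loaded carriage out by its upright handle until its pointer stands directly under the hanger's tip, and finish while still holding it there: do not let go at the end. Do not bump the hanger off its place, and leave the cube, the drum and the jar where they stand.

Things in the scene. Friction and masses are not known exactly. Their poses are not given: they have to be found in the camera images.
- tester: fixed spring tester: aluminium base 290 x 146 x 10 mm carrying, side by side along its x, a rail (y = -50 mm) and a spring-loaded carriage (y = +50 mm). Origin: on the bench under the centre; +x points away from the robot (turned up to 0.15 rad), z up. Low blocks at the ends of the carriage's rods: 33 mm high at the robot's end, 41 mm at the far end (spring housing, x = 107 to 141 mm).
- rail_mid (a point): middle of the rail, on its axis: round steel bar, 8 mm in diameter, along the tester's x, 125 mm above the bench, on two posts at x = -132 and +132 mm from here, with 18 mm balls at its ends. The space under it is open except for the carriage's pointer.
- collar: dark steel stop collar, 22 mm in diameter and 12 mm long, fixed on the rail (the place along it changes); its origin is the centre of its face towards the robot, on the rail's axis; axes as the tester's
- stand: fixed parking stand: grey foot 85 x 44 x 10 mm with a post 32 mm behind its origin (+x), which carries a level steel bar, 8 mm in diameter, 125 mm above the bench, free end towards the robot (-x). Origin: on the bench under the foot's centre.
- hanger: loose hanger, 100 g: steel rider with a grey grip, hung first on the stand's bar. Roof-shaped seat, open below, 24 mm long along the bar (x), between legs 21 mm apart. Origin: axis of the bar it sits on; z up. Long leg (+y) ends 70 mm below in a 5 mm wide tip, short leg (-y) 31 mm below. Grip: 16 x 16 mm post, 8 to 58 mm above. Touching the collar, its origin is 12 mm from the collar's face.
- hanger_grip (a point): the hanger's grip, on its axis, 36 mm above the bar's axis: the place to take it
- hanger_tip (a point): lower end of the hanger's long leg, 12.5 mm to +y of the bar's axis and 70 mm below it
- carriage (a joint): travel of the carriage in m: 0 at home (far end), grows as it is pulled towards the robot (along the tester's -x), at most 0.16. A spring pulls it home with 4 N at home and 7 N more per 100 mm.
- handle (a point): centre of the carriage's upright black handle, the place to take it: 14 mm thick along the tester's x, 30 mm wide along y, its top 86 mm and its foot 33 mm above the bench; this point is 62 mm above the bench
- pointer (a point): top of the carriage's upright pointer pin, 45.5 mm above the bench and about 10 mm lower than the hanger's tip, in line with the handle's middle but 88 mm to -y of it; axes as the tester's
- cube: bystander: grey mortar cube, 50 mm; origin under its centre
- drum: bystander: solid steel drum, 49 mm in diameter, 37 mm high; origin under its centre; it stands on a glass plate 8 mm thick
- jar: bystander: white screw-top jar, 88 mm in diameter, 94 mm high; origin under its centre; it stands on a glass plate 8 mm thick
- analytical_balance: the bench's analytical balance with its tall draught shield, a fixed obstacle to the left of the tester: 355 mm long, 232 mm wide, 303 mm high. Origin: on the bench under its centre; it stands between the left of the bench and the work, so pass above or in front of it

How it is judged:
On the way, in this order (a step that is already met when the one before it is completed fails the run):
1. the hanger sits on the rail on the robot's side of the collar, at least 20 mm clear of it (contact force between hanger and tester above 0.2 N and y of hanger in the frame of rail_mid between -0.004 and 0.004 m and z of hanger in the frame of rail_mid between -0.004 and 0.004 m and x of hanger in the frame of collar below -0.032 m and x of hanger in the frame of rail_mid above -0.125 m), for 0.1 s.
2. the hanger hangs on the rail against the collar (gap under 4 mm), released (contact force between hanger and tester above 0.2 N and contact force between each of the arm, the fingers and hanger below 0.05 N and y of hanger in the frame of rail_mid between -0.004 and 0.004 m and z of hanger in the frame of rail_mid between -0.004 and 0.004 m and x of hanger in the frame of collar between -0.016 and -0.008 m), for 0.2 s.
At the end, for the whole second after the job is handed in: The hanger hangs free on the rail, its seat within 4 mm of the rail's axis, touching the collar or less than 4 mm from it, untouched by the robot; the carriage is held still by the fingers with its pointer within 5 mm, along the rail, of being under the hanger's tip (all of step 2 and x of hanger_tip in the frame of pointer between -0.005 and 0.005 m and value of joint carriage above 0.05 m and velocity of joint carriage between -0.01 and 0.01 m/s and contact force between the fingers and carriage above 2 N); the arm keeps its last pose, push and grip.
It fails at once if the cube, the drum or the jar is moved by more than 15 mm (distance of any of cube, drum, jar from where it was at the start of the episode above 0.015 m).
It also fails if it takes over 61 s, if anything falls off the work surface, if the arm or the gripper's body presses on something with over 40 N, if the wrist force passes 120 N, or if a joint passes its speed limit or range.

## Robot

A 7-joint arm with a two-finger parallel gripper is mounted at the origin on a cart in front of the work surface, level with it; the furniture and walls round the work are solid. World frame = base frame: x ahead of the robot, y to its left, z up, the work surface at z = 0. Lengths are in m, angles in rad, forces in N, time in s.
With the tool pointing down it reaches from about 0.425 to 0.8 m from the base axis. Payload 8.3 kg.
Tool frame: the origin (TCP) lies midway between the tips of the shut fingers; the grasp point (between the pads) lies 19 mm behind it (bot.grip_point_offset is the distance from the TCP to the grasp point, in m); z points along the fingers, y is the line along which they close (so a half turn about z gives the same grasp; the last joint's range is limited). The gripper opens to 85 mm and grips with 20 to 120 N. Pads are 22 mm wide; open, the fingers measure 114 mm over their backs; the gripper's body (76 mm by 85 mm) begins 54 mm behind the grasp point. The pads swing forward as they close: fully open they stand 13 mm farther back than shut.
Start: joints at [-1.406, 0.383, 0.016, 1.37, -0.006, 1.388, -0.046], TCP at [0.141, 0.609, 0.231] pointing down, gripper open.
Joint ranges: [-2.95, 2.95], [-0.25, 2.06], [-1.52, 1.56], [0.18, 2.33], [-1.44, 4.58], [0.02, 2.06], [-3.01, 3.01]. Speed limits (rad/s): [2.39, 2.39, 3.01, 3.01, 3.14, 3.14, 3.14].

## Interface

Orientations are given as a 3x3 rotation matrix whose columns are the frame's x, y, z axes.
In Python, from station import bot gives the robot as it stands.
- The arm moves only by the shell command python3 -m pendant 'ROWS' [FORCE]. ROWS is JSON, one flat list of numbers, 5 for each row, row after row: the opening, from 0 (shut) to 1 (fully open), then the shift along the tool's x, y, z in mm, then the turn about the tool's z in rad. In form: [claw, tx, ty, tz, twist, claw, tx, ty, tz, twist, ...]. A call has exactly 5 rows; each row is the pose to reach, as a shift and turn from the pose commanded when the call began, along the tool's axes at that moment; what a row does not reach only later rows make up. A row lasts 1/10 s, in which the tool goes at most 50 mm and 8.59 degrees, less where a joint would pass 70% of its speed; a pose out of reach is approached as far as the arm can. A call with a gripper value outside its range is refused whole. The fingers move at their own pace and stop on an object; FORCE is the grip in N (left out, the last holds). Time passes only in rows, so rows that repeat a pose let the fingers close, or fill a call up. It gives the time, the measured TCP pose, the force, the opening and the grip force at its end, in the units of the state.
- bot.state(): the state, without advancing time (a new reading comes with each control period).
- bot.get_image(name): name is "side" or "top" or "wrist"; returns a dict with "img" (480x640x3 uint8, blue, green, red), "mtx" (3x3 intrinsics, pixels), "k1" (the pictures are not rectified: a ray, as slopes to the right and down, at radius r is drawn at 1 + k1 r^2 times it, then the intrinsics apply), "world_from_camera" (4x4, takes a point from camera to world coordinates). Camera axes: x right, y down, z forward; pixel columns grow to the right and rows downward; lengths in m; the calibration is good to about 2 mm. A picture is of the moment at which its call begins. There is no depth.
- bot.hand_in(): hands the job in; it is judged then, once.
The state is a dict: "time": time; "joint_positions": joint angles; "qd": joint speeds; "joint_torque": joint torques, N m; "tcp_pos": TCP position; "orientation": TCP orientation; "contact_force": force on the tool from outside, world axes, zero at the start; "moment": the same for the moment, N m; "gripper_width": finger opening in m; "grip_force": force on a finger pad.
Only numpy, scipy, OpenCV 4.12 (cv2) and the standard library are available. Lean on these libraries where they do the work, as an engineer would, in place of code of your own. Each camera call takes 0.05 s, during which the arm holds its last target. There are 200 camera calls.

## Working session

There is one attempt and no reset: what is moved stays moved. The work goes in short steps, Python scripts to look and compute and a shell command to move; the robot and the scene stay as the last step left them, time stands still between calls to the robot, and variables do not carry over. Pictures are saved under pics/ and viewed, at most 13 in all, crops included, and the job is handed in when it is done.

```bash
mkdir -p pics; cat > h.py <<'E'
import numpy as np, cv2
from station import bot
def shot(n,fn=None):
    d=bot.get_image(n)
    if fn: cv2.imwrite('pics/'+fn,d['img'])
    return d
def ray(d,u,v):
    K=np.array(d['mtx']);k=d['k1'];T=np.array(d['world_from_camera'])
    p=np.array([(u-K[0,2])/K[0,0],(v-K[1,2])/K[1,1]]);q=p.copy()
    for _ in range(30): q=p/(1+k*(q@q))
    return T[:3,3],T[:3,:3]@np.array([q[0],q[1],1])
def plane(d,u,v,z):
    o,r=ray(d,u,v);return o+r*(z-o[2])/r[2]
def proj(d,P):
    K=np.array(d['mtx']);T=np.array(d['world_from_camera'])
    c=T[:3,:3].T@(np.array(P)-T[:3,3]);q=c[:2]/c[2];q=q*(1+d['k1']*(q@q))
    return K[:2,:2]@q+K[:2,2]
def two(d1,a,d2,b):
    o1,r1=ray(d1,*a);o2,r2=ray(d2,*b)
    s=np.linalg.lstsq(np.c_[r1,-r2],o2-o1,rcond=None)[0]
    p,q=o1+r1*s[0],o2+r2*s[1];return (p+q)/2,np.linalg.norm(p-q)
E
python3 - <<'E'
from h import *
import pickle
D={n:shot(n,n+'0.png') for n in('top','side')}
pickle.dump(D,open('d0.pkl','wb'))
np.set_printoptions(precision=3,suppress=True)
for n in D: print(n,D[n]['world_from_camera'],D[n]['mtx'][0])
s=bot.state();print(s['time'],s['tcp_pos'],s['orientation'],s['gripper_width'])
E
```

```text
top [[ 0.004 -0.984  0.179  0.328]
 [-1.    -0.005 -0.004 -0.262]
 [ 0.005 -0.179 -0.984  1.32 ]
 [ 0.     0.     0.     1.   ]] [505.616   0.    304.28 ]
side [[ 0.039 -0.759  0.649 -0.126]
 [-0.999 -0.043  0.01  -0.267]
 [ 0.02  -0.649 -0.76   0.926]
 [ 0.     0.     0.     1.   ]] [561.683   0.    316.676]
0.1 [0.141 0.608 0.23 ] [[-0.974  0.226 -0.   ]
 [ 0.226  0.974 -0.002]
 [-0.    -0.002 -1.   ]] 0.08515743879944232
```

View pics/top0.png

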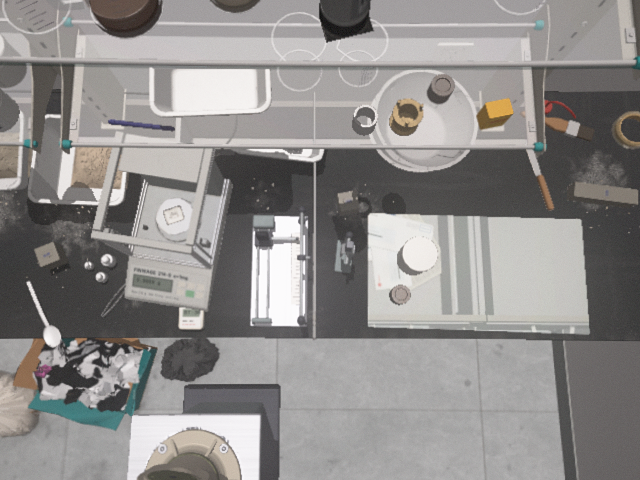

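View pics/side0.png

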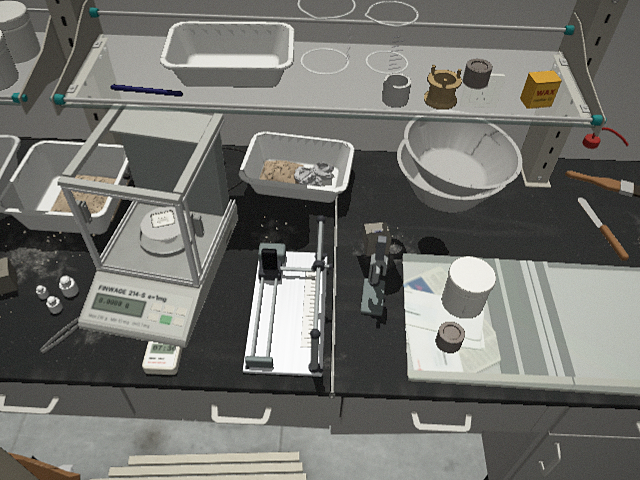

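Top: tester base at about (252-308, 217-327), with the carriage on its left and the rail on its right. The stand with the hanger is near (345,250), the drum at (400,295) and the jar at (420,255). A thin grey line runs at x≈315. Zooming in on both views.

```bash
python3 - <<'E'
from h import *
import pickle
D=pickle.load(open('d0.pkl','rb'))
a=cv2.resize(D['side']['img'][200:386,236:404],None,fx=3.2,fy=3.2,interpolation=cv2.INTER_CUBIC)
b=cv2.resize(D['top']['img'][200:340,245:365],None,fx=4.25,fy=4.25,interpolation=cv2.INTER_CUBIC)
cv2.imwrite('pics/z1.png',a);cv2.imwrite('pics/z2.png',b);print(a.shape,b.shape)
np.set_printoptions(precision=3,suppress=True)
print('line', two(D['top'],(315,338),D['side'],(334,425)),two(D['top'],(315,95),D['side'],(336,188)))
E
```

```text
(595, 538, 3) (595, 510, 3)
line (array([ 0.34 , -0.302, -0.145]), np.float64(0.005845371802324449)) (array([ 1.137, -0.302, -0.248]), np.float64(0.0010356068763888678))
```

View pics/z1.png

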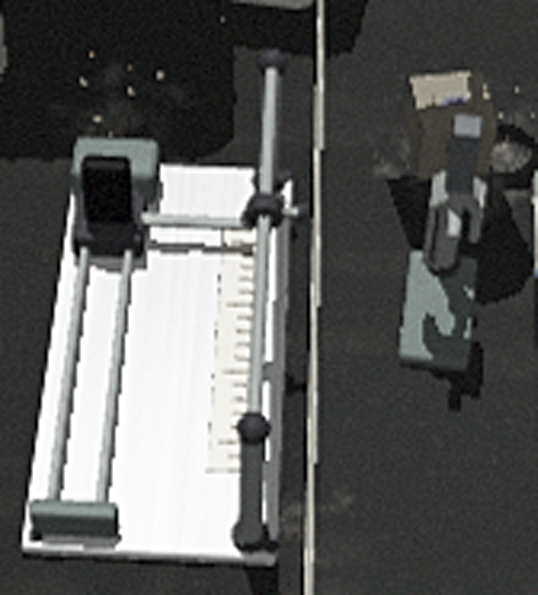

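View pics/z2.png

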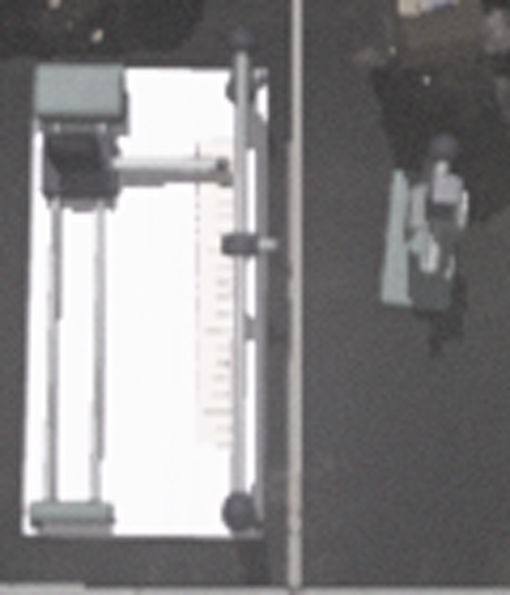

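Side zoom: near ball at (253,428), far ball (274,62), collar (264,208), grip top at about (467,125). Top zoom: near ball (241,511), far ball (242,40), collar (243,244), hanger around (445,205). The thin line is a bench seam.

```bash
python3 - <<'E'
from h import *
import pickle
D=pickle.load(open('d0.pkl','rb'))
np.set_printoptions(precision=4,suppress=True)
S=lambda u,v:(236+(u+.5)/3.2-.5,200+(v+.5)/3.2-.5)
T=lambda u,v:(245+(u+.5)/4.25-.5,200+(v+.5)/4.25-.5)
for n,t,s,z in (('near',(241,511),(253,428),.125),('far',(242,40),(274,62),.125),('collar',(239,244),(262,208),.125),('pointer',(223,165),None,.0455),('handle',(78,143),(105,163),.086),('gripTop',None,(467,125),.183),('hangTop?',(447,213),None,.183),('baseNL',(22,535),(25,552),.01),('baseFR',(267,70),(290,182),.01)):
    print(n,t and plane(D['top'],*T(*t),z)[:2],s and plane(D['side'],*S(*s),z)[:2],t and s and two(D['top'],T(*t),D['side'],S(*s)))
E
```

```text
near [ 0.3792 -0.2606] [ 0.3802 -0.2606] (array([ 0.3791, -0.2606,  0.1266]), np.float64(2.648566798925679e-05))
far [ 0.6471 -0.2599] [ 0.6451 -0.2627] (array([ 0.6478, -0.2613,  0.1222]), np.float64(0.0028414161208030666))
collar [ 0.5284 -0.2587] [ 0.5285 -0.2597] (array([ 0.5284, -0.2592,  0.1251]), np.float64(0.0009713607849245829))
pointer [ 0.5902 -0.2486] None None
handle [ 0.5946 -0.1638] [ 0.5906 -0.1616] (array([ 0.5958, -0.1621,  0.0799]), np.float64(0.002552411273705169))
gripTop None [ 0.547  -0.3721] None
hangTop? [ 0.5361 -0.3707] None None
baseNL [ 0.3694 -0.1287] [ 0.3641 -0.1342] (array([ 0.37  , -0.1301, -0.0012]), np.float64(0.005065294972883917))
baseFR [ 0.6584 -0.2755] [ 0.6457 -0.2764] (array([ 0.6639, -0.2762, -0.0116]), np.float64(0.0009599672898017646))
```

```bash
cat >> h.py <<'E'
np.set_printoptions(precision=4,suppress=True)
def go(P,ang=None):
    "shift (mm, tool axes) and twist to bring TCP to world P, with tool y at world angle ang"
    s=bot.state();R=np.array(s['orientation']);d=R.T@(np.array(P)-s['tcp_pos'])*1000
    a=np.arctan2(R[1,1],R[0,1]);tw=0 if ang is None else -((ang-a+np.pi)%(2*np.pi)-np.pi)
    print(P,'shift',d.round(1),'twist',round(tw,4))
E
python3 -m pendant '[1,0,0,-50,0, 1,0,0,-100,0, 1,0,0,-150,0, 1,0,0,-190,0, 1,0,0,-190,0]' 
python3 -c "
from h import *
for p in ((.45,.35,.42),(.52,0,.42),(.5,-.36,.42)): go(p,np.pi/2)"
```

```text
time: 0.6
tcp_pos: [0.1413, 0.6098, 0.4279]
orientation: [[-0.974, 0.226, 0.002], [0.226, 0.974, 0.01], [0.0, 0.01, -1.0]]
contact_force: [-0.4, 0.3, -0.7]
gripper_width: 0.0852
grip_force: 0.0
(0.45, 0.35, 0.42) shift [-359.4 -183.4    5.9] twist -0.2278
(0.52, 0, 0.42) shift [-506.6 -508.5    2.6] twist -0.2278
(0.5, -0.36, 0.42) shift [-568.4 -863.7   -0.9] twist -0.2278
```

```bash
python3 -m pendant '[1,-44,-22,0,-0.05, 1,-88,-45,0,-0.1, 1,-132,-68,0,-0.15, 1,-176,-90,0,-0.2, 1,-220,-112,0,-0.2278]' | head -3
python3 -m pendant '[1,-43,-24,0,0, 1,-86,-47,0,0, 1,-110,-90,0,0, 1,-124,-138,0,0, 1,-134,-186,0,0]' | head -3
python3 -c "
from h import *
go((.54,0,.42),np.pi/2)
go((.5,-.36,.42),np.pi/2); print(bot.state()['joint_positions'])"
```

```text
time: 1.1
tcp_pos: [0.3313, 0.4484, 0.4206]
orientation: [[-1.0, -0.002, -0.001], [-0.002, 1.0, -0.001], [0.001, -0.001, -1.0]]
time: 1.6
tcp_pos: [0.465, 0.2618, 0.4198]
orientation: [[-1.0, 0.001, -0.002], [0.001, 1.0, -0.002], [0.002, -0.002, -1.0]]
(0.54, 0, 0.42) shift [ -75.3 -261.7    0.1] twist -0.0011
(0.5, -0.36, 0.42) shift [ -35.7 -621.8    0.8] twist -0.0011
[-0.7779  0.1714  0.2515  1.235  -0.0424  1.7427  1.0326]
```

```bash
python3 -m pendant '[1,-10,-50,0,0, 1,-20,-100,0,0, 1,-30,-148,0,0, 1,-38,-196,0,0, 1,-40,-245,0,0]' | head -3
python3 -m pendant '[1,0,-50,0,0, 1,0,-100,0,0, 1,0,-150,0,0, 1,0,-200,0,0, 1,0,-250,0,0]' | head -3
python3 -m pendant '[1,0,-50,0,0, 1,0,-100,0,0, 1,0,-125,0,0, 1,0,-125,0,0, 1,0,-125,0,0]' | head -3
python3 -c "
from h import *
import pickle
d=shot('wrist','w1.png');pickle.dump(d,open('w1.pkl','wb'));print(d['world_from_camera'],d['mtx'],d['k1']);print(bot.state()['tcp_pos'])"
```

```text
time: 2.1
tcp_pos: [0.5041, 0.017, 0.4204]
orientation: [[-1.0, 0.0, -0.001], [0.0, 1.0, -0.0], [0.001, -0.0, -1.0]]
time: 2.6
tcp_pos: [0.5037, -0.2326, 0.4209]
orientation: [[-1.0, -0.001, -0.0], [-0.001, 1.0, 0.0], [0.0, 0.0, -1.0]]
time: 3.1
tcp_pos: [0.5039, -0.3564, 0.4203]
orientation: [[-1.0, 0.002, -0.002], [0.002, 1.0, 0.001], [0.002, 0.001, -1.0]]
[[ 0.0014  0.9593  0.2825  0.4322]
 [ 1.     -0.0013 -0.0005 -0.3556]
 [-0.0001  0.2825 -0.9593  0.5634]
 [ 0.      0.      0.      1.    ]] [[420.868    0.     319.788 ]
 [  0.     420.868  236.1083]
 [  0.       0.       1.    ]] -0.03346898060652776
[ 0.5045 -0.3553  0.4208]
```

View pics/w1.png

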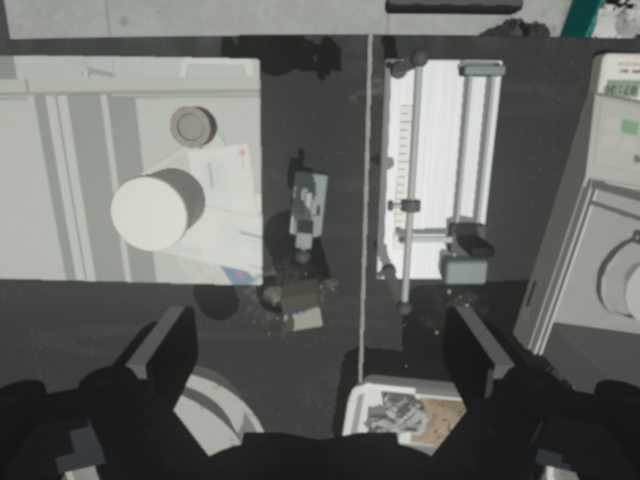

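Wrist view shows the stand foot at about (310,190), hanger around (303,225), collar (410,205), rail balls at (418,58) and (405,308). Zooming in on the hanger.

```bash
python3 - <<'E'
from h import *
import pickle
d=pickle.load(open('w1.pkl','rb'))
cv2.imwrite('pics/z3.png',cv2.resize(d['img'][160:270,260:350],None,fx=5.4,fy=5.4,interpolation=cv2.INTER_CUBIC))
near=plane(d,418,58.5,.125);far=plane(d,404.5,308.5,.125)
print('balls',near,far,'collar',plane(d,410,206,.125),'handle',plane(d,473,237,.086))
for P in ((.545,-.372,.183),(.545,-.372,.133),(.545,-.372,.125),(.38,-.26,.125)): print(P,proj(d,P),(proj(d,P)-[260,160])*5.4)
E
```

```text
balls [ 0.3813 -0.2601  0.125 ] [ 0.648  -0.2589  0.125 ] collar [ 0.528  -0.2597  0.125 ] handle [ 0.5741 -0.1738  0.086 ]
(0.545, -0.372, 0.183) [302.656  236.9315] [230.3423 415.4302]
(0.545, -0.372, 0.133) [304.5085 223.4761] [240.3458 342.7711]
(0.545, -0.372, 0.125) [304.7685 221.5881] [241.75   332.5758]
(0.38, -0.26, 0.125) [418.1686  57.0433] [ 854.1104 -555.9661]
```

View pics/z3.png

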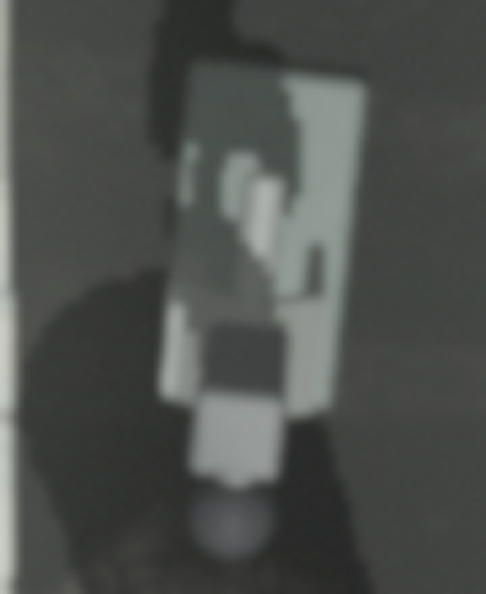

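```bash
python3 - <<'E'
from h import *
import pickle
d=pickle.load(open('w1.pkl','rb'))
Z=lambda u,v:(260+(u+.5)/5.4-.5,160+(v+.5)/5.4-.5)
D0=pickle.load(open('d0.pkl','rb'))['side']
g=plane(d,*Z(237,434),.183);print('grip top',g, 'two',two(d,Z(237,434),D0,(236+467.5/3.2-.5,200+125.5/3.2-.5)))
c=[plane(d,*Z(*p),.01)[:2] for p in((190,62),(160,402),(368,80),(332,412))]
print(np.array(c))
for a,b in((0,1),(2,3)): print('yaw',np.arctan2(*(c[b]-c[a])[::-1]),np.linalg.norm(c[b]-c[a]))
t=[plane(d,*Z(*p),.183)[:2] for p in((202,395),(284,397),(190,475),(278,482))];print(np.array(t))
go((g[0],g[1],.30),np.pi/2-.09)
s=bot.state();print(s['joint_positions'])
E
```

```text
grip top [ 0.548  -0.3713  0.183 ] two (array([ 0.5483, -0.3718,  0.1817]), np.float64(0.0009552709426026452))
[[ 0.5062 -0.3886]
 [ 0.5922 -0.3978]
 [ 0.5106 -0.3454]
 [ 0.5949 -0.3542]]
yaw -0.1059732611137172 0.0864851461154765
yaw -0.10423596961798764 0.08471590848111822
[[ 0.5409 -0.3773]
 [ 0.5413 -0.363 ]
 [ 0.5555 -0.3796]
 [ 0.5568 -0.3641]]
(np.float64(0.5479887986135593), np.float64(-0.37125855426085275), 0.3) shift [-43.6 -16.1 120.7] twist 0.0905
[ 0.1454  0.4235  0.7048  0.9916 -0.2778  1.8112  2.3088]
```

```bash
python3 -m pendant '[1,-20,-8,30,0.05, 1,-44,-16,60,0.105, 1,-44,-16,100,0.105, 1,-44,-16,140,0.105, 1,-44,-16,180,0.105]' | head -3
python3 -c "
from h import *
d=shot('wrist','w2.png')
go((.5483,-.3715,.142),np.pi/2-.105)
print(bot.state()['joint_positions'])
for dz in(.183,.133): print(proj(d,(.548,-.3715,dz)))"
```

```text
time: 3.65
tcp_pos: [0.5493, -0.3694, 0.24]
orientation: [[-0.995, 0.101, 0.001], [0.101, 0.995, 0.001], [-0.001, 0.001, -1.0]]
(0.5483, -0.3715, 0.142) shift [-2.5 -4.4 90. ] twist 0.003
[ 0.1093  0.5329  0.6844  1.2734 -0.3287  1.4567  2.233 ]
[314.3766 258.4709]
[315.379  231.2801]
```

View pics/w2.png

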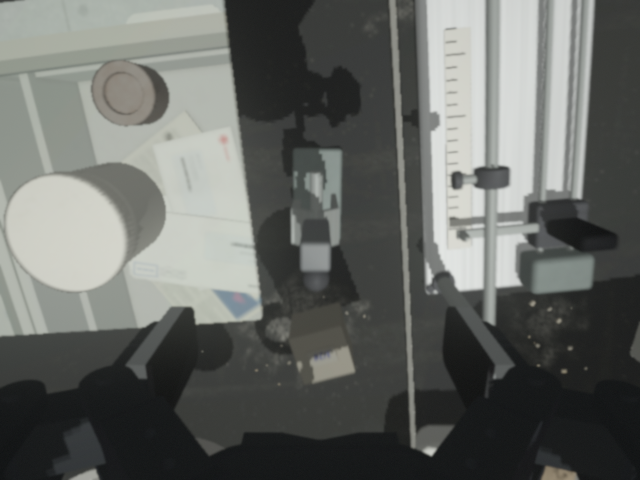

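Grip top appears at about (316,258), matching the projected (314,258). Descending and gripping.

```bash
python3 -m pendant '[1,0,0,35,0, 1,0,0,65,0, 1,0,0,88,0, 1,0,0,98,0, 1,0,0,98,0]' | head -6
python3 -c "
from h import *
go((.5483,-.3715,.142),np.pi/2-.105);print(bot.state()['joint_positions'],bot.state()['contact_force'])"
```

```text
time: 4.2
tcp_pos: [0.5486, -0.3703, 0.143]
orientation: [[-0.995, 0.103, -0.001], [0.103, 0.995, 0.001], [0.001, 0.001, -1.0]]
contact_force: [0.3, 0.1, 0.3]
gripper_width: 0.0857
grip_force: 0.0
(0.5483, -0.3715, 0.142) shift [ 0.2 -1.2  1. ] twist 0.0019
[ 0.1112  0.5848  0.6596  1.4025 -0.3615  1.2779  2.2622] [0.2584 0.126  0.2677]
```

```bash
python3 -m pendant '[0.2,0,-1,1,0, 0.0,0,-1,1,0, 0,0,-1,1,0, 0,0,-1,1,0, 0,0,-1,1,0]' 30 | tail -4
python3 -m pendant '[0,0,0,0,0, 0,0,0,0,0, 0,0,0,0,0, 0,0,0,-5,0, 0,0,0,-15,0]'
```

```text
orientation: [[-0.995, 0.105, 0.001], [0.105, 0.995, 0.001], [-0.001, 0.001, -1.0]]
contact_force: [-0.4, 1.8, 3.9]
gripper_width: 0.0155
grip_force: 31.4
time: 5.2
tcp_pos: [0.5473, -0.373, 0.1566]
orientation: [[-0.994, 0.105, -0.002], [0.105, 0.994, 0.0], [0.002, 0.0, -1.0]]
contact_force: [-0.2, 0.3, -1.4]
gripper_width: 0.0151
grip_force: 30.7
```

```bash
python3 -m pendant '[0,0,0,-30,0, 0,0,0,-60,0, 0,0,0,-90,0, 0,0,0,-90,0, 0,0,0,-90,0]' | tail -5
python3 -c "
from h import *
go((.455,-.2603,.245),np.pi/2);print(bot.state()['joint_positions'])"
```

```text
tcp_pos: [0.548, -0.3737, 0.2483]
orientation: [[-0.994, 0.105, 0.001], [0.105, 0.994, -0.001], [-0.001, -0.001, -1.0]]
contact_force: [0.3, -0.5, -1.5]
gripper_width: 0.016
grip_force: 30.8
(0.455, -0.2603, 0.245) shift [104.5 103.    3. ] twist -0.1056
[ 0.1164  0.5277  0.6906  1.245  -0.3278  1.4775  2.2326]
```

```bash
python3 -m pendant '[0,22,21,0,-0.03, 0,44,42,0,-0.06, 0,66,63,0,-0.09, 0,88,84,0,-0.105, 0,104,102,0,-0.105]' | tail -5
python3 -m pendant '[0,0,0,0,0, 0,0,0,0,0, 0,0,0,20,0, 0,0,0,40,0, 0,0,0,40,0]' | tail -5
python3 -c "
from h import *
go((.455,-.2603,.142),np.pi/2)
d=shot('wrist')
a=d['img'];s=shot('side')
cv2.imwrite('pics/c4.png',np.hstack([cv2.resize(a[100:400,200:440],(480,600)),cv2.resize(s['img'][200:400,260:366],(318,600))]))
P=np.array(bot.state()['tcp_pos']);print(P)
for z in (P[2]+.041,P[2]-.087): print(proj(d,(P[0],P[1],z)),proj(s,(P[0],P[1],z)))
"
```

```text
tcp_pos: [0.4535, -0.2593, 0.2459]
orientation: [[-1.0, -0.001, -0.002], [-0.001, 1.0, 0.001], [0.002, 0.001, -1.0]]
contact_force: [-1.4, -0.6, -0.9]
gripper_width: 0.0155
grip_force: 31.0
tcp_pos: [0.454, -0.2605, 0.2043]
orientation: [[-1.0, 0.001, -0.005], [0.001, 1.0, 0.001], [0.005, 0.001, -1.0]]
contact_force: [-2.0, 0.0, -0.9]
gripper_width: 0.0155
grip_force: 30.9
(0.455, -0.2603, 0.142) shift [-1.4  0.2 62.3] twist -0.0008
[ 0.4552 -0.2612  0.2071]
[315.1756 387.237 ] [318.4087 251.4159]
[317.5158 246.8664] [316.7687 298.6099]
```

View pics/c4.png

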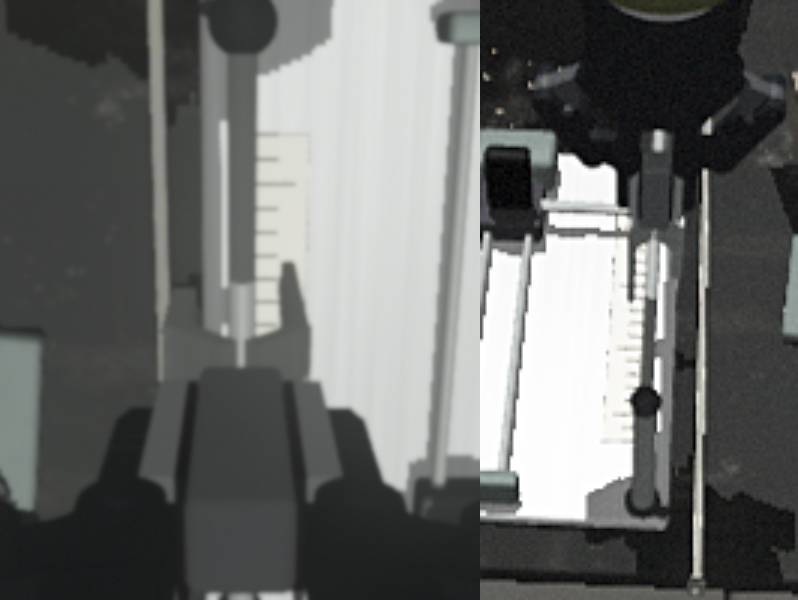

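Wrist crop: the rail (x≈243) is centred under the grip (x≈242). Side crop: the rail lies between the two legs. Lowering.

```bash
python3 -m pendant '[0,0,0,20,0, 0,0,0,40,0, 0,0,0,54,0, 0,0,0,60,0, 0,0,0,60,0]' | tail -6
python3 -m pendant '[0,0,0,2,0, 0,0,0,4,0, 0,0,0,4,0, 0,0,0,4,0, 0,0,0,4,0]'|tail -6
```

```text
time: 7.3
tcp_pos: [0.4553, -0.2607, 0.1471]
orientation: [[-1.0, 0.0, -0.001], [0.0, 1.0, -0.0], [0.001, -0.0, -1.0]]
contact_force: [-0.0, -0.8, -1.2]
gripper_width: 0.0156
grip_force: 30.9
time: 7.8
tcp_pos: [0.4554, -0.2606, 0.1436]
orientation: [[-1.0, -0.0, 0.0], [-0.0, 1.0, -0.0], [-0.0, -0.0, -1.0]]
contact_force: [-0.1, -0.4, -1.2]
gripper_width: 0.0159
grip_force: 30.9
```

```bash
python3 -m pendant '[0,0,0,1,0, 0,0,0,2,0, 0,0,0,3,0, 0,0,0,3,0, 0,0,0,3,0]'|tail -6
```

```text
time: 8.3
tcp_pos: [0.456, -0.2604, 0.1425]
orientation: [[-1.0, -0.0, 0.002], [-0.0, 1.0, 0.001], [-0.002, 0.001, -1.0]]
contact_force: [-6.2, 5.1, 20.1]
gripper_width: 0.0156
grip_force: 34.0
```

```bash
python3 -m pendant '[0,0,0,-1.6,0, 0,0,0,-1.6,0, 0,0,0,-1.6,0, 0,0,0,-1.6,0, 0,0,0,-1.6,0]'|tail -5
python3 -m pendant '[0,-8,0,0,0, 0,-16,0,0,0, 0,-24,0,0,0, 0,-32,0,0,0, 0,-40,0,0,0]'|tail -6
python3 -m pendant '[0,-3,0,0,0, 0,-6,0,0,0, 0,-9,0,0,0, 0,-9,0,0,0, 0,-9,0,0,0]'|tail -6
```

```text
tcp_pos: [0.4559, -0.2603, 0.1427]
orientation: [[-1.0, -0.0, 0.001], [-0.0, 1.0, 0.0], [-0.001, 0.0, -1.0]]
contact_force: [-1.7, 3.4, 8.5]
gripper_width: 0.0151
grip_force: 32.3
time: 9.3
tcp_pos: [0.4938, -0.2605, 0.1424]
orientation: [[-1.0, 0.001, -0.003], [0.001, 1.0, 0.002], [0.003, 0.002, -1.0]]
contact_force: [-11.3, 5.9, 14.7]
gripper_width: 0.0159
grip_force: 33.1
time: 9.8
tcp_pos: [0.5035, -0.2605, 0.1425]
orientation: [[-1.0, 0.0, -0.001], [0.0, 1.0, 0.001], [0.001, 0.001, -1.0]]
contact_force: [-6.9, 4.4, 11.2]
gripper_width: 0.0157
grip_force: 32.7
```

```bash
python3 -m pendant '[0,-1,0.5,-0.7,0, 0,-2,0.5,-0.7,0, 0,-3,0.5,-0.7,0, 0,-3,0.5,-0.7,0, 0,-3,0.5,-0.7,0]'|tail -6
python3 -m pendant '[0,-1,0,0,0, 0,-2,0,0,0, 0,-3,0,0,0, 0,-3,0,0,0, 0,-3,0,0,0]'|tail -6
```

```text
time: 10.3
tcp_pos: [0.5072, -0.2604, 0.1426]
orientation: [[-1.0, 0.0, -0.0], [0.0, 1.0, -0.0], [0.0, -0.0, -1.0]]
contact_force: [-2.8, -1.1, 4.4]
gripper_width: 0.016
grip_force: 31.7
time: 10.8
tcp_pos: [0.51, -0.2604, 0.1426]
orientation: [[-1.0, 0.0, -0.001], [0.0, 1.0, -0.0], [0.001, -0.0, -1.0]]
contact_force: [-3.8, -1.2, 4.0]
gripper_width: 0.0158
grip_force: 31.9
```

```bash
python3 -m pendant '[0,-0.5,0,0,0, 0,-1,0,0,0, 0,-1.5,0,0,0, 0,-1.5,0,0,0, 0,-1.5,0,0,0]'|tail -6

```

```text
time: 11.3
tcp_pos: [0.5104, -0.2603, 0.1426]
orientation: [[-1.0, 0.001, -0.002], [0.001, 1.0, 0.001], [0.002, 0.001, -1.0]]
contact_force: [-9.4, -0.4, 7.6]
gripper_width: 0.0154
grip_force: 32.3
```

```bash
python3 -m pendant '[0,-0.5,0,0,0, 0,-1,0,0,0, 0,-1.5,0,0,0, 0,-1.5,0,0,0, 0,-1.5,0,0,0]'|tail -6

```

```text
time: 11.8
tcp_pos: [0.5119, -0.2603, 0.1425]
orientation: [[-1.0, 0.001, -0.003], [0.001, 1.0, 0.001], [0.003, 0.001, -1.0]]
contact_force: [-10.6, 1.6, 8.0]
gripper_width: 0.0155
grip_force: 32.4
```

```bash
python3 -m pendant '[0,-0.5,0,-0.5,0, 0,-1,0,-0.5,0, 0,-1.5,0,-0.5,0, 0,-1.5,0,-0.5,0, 0,-1.5,0,-0.5,0]'|tail -6

```

```text
time: 12.3
tcp_pos: [0.5132, -0.2603, 0.1426]
orientation: [[-1.0, 0.001, -0.003], [0.001, 1.0, 0.001], [0.003, 0.001, -1.0]]
contact_force: [-9.2, 0.0, 4.9]
gripper_width: 0.0158
grip_force: 32.0
```

```bash
python3 -m pendant '[0.25,0,0,0,0, 0.4,0,0,0,0, 0.6,0,0,0,0, 0.7,0,0,0,0, 0.7,0,0,0,0]'|tail -6
python3 -m pendant '[0.7,0,0,0,0, 0.7,0,0,-20,0, 0.7,0,0,-45,0, 0.7,0,0,-75,0, 0.7,0,0,-105,0]'|tail -6
python3 -c "
from h import *
d=shot('wrist');s=shot('side')
cv2.imwrite('pics/c5.png',np.hstack([cv2.resize(d['img'][100:400,220:420],(400,600),interpolation=2),cv2.resize(s['img'][200:350,260:360],(400,600),interpolation=2)]))
import pickle;pickle.dump((d,s),open('c5.pkl','wb'))
print(bot.state()['tcp_pos'],bot.state()['joint_positions'])
print([proj(d,p) for p in((.5105,-.2603,.183),(.5105,-.2603,.125),(.5285,-.2603,.125))])
"
```

```text
time: 12.8
tcp_pos: [0.5151, -0.2599, 0.1431]
orientation: [[-1.0, -0.0, 0.0], [-0.0, 1.0, -0.0], [-0.0, -0.0, -1.0]]
contact_force: [0.6, 0.3, -0.4]
gripper_width: 0.0602
grip_force: 0.0
time: 13.3
tcp_pos: [0.5146, -0.26, 0.2491]
orientation: [[-1.0, 0.0, -0.0], [0.0, 1.0, 0.0], [0.0, 0.0, -1.0]]
contact_force: [0.3, -0.2, -0.4]
gripper_width: 0.06
grip_force: 0.0
[ 0.5164 -0.2614  0.2526] [-0.1146  0.3071  0.6785  1.4989 -0.1953  1.3968  2.1441]
[array([318.2433, 247.0847]), array([318.617 , 219.7246]), array([318.6386, 245.917 ])]
```

View pics/c5.png

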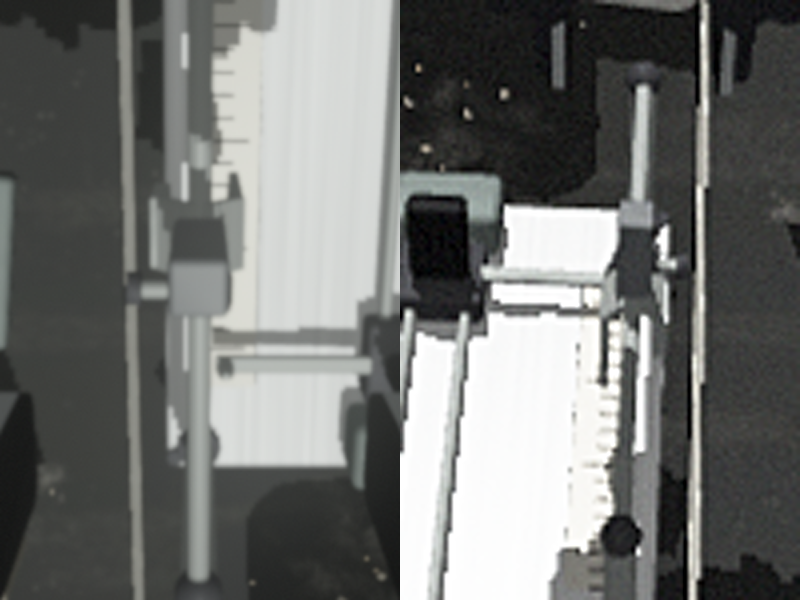

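The hanger stands upright on the rail against the collar: grip top at about (200,287) in the left crop, tip at about (604,382) in the right, and pointer end at about (226,366) in the left.

```bash
python3 - <<'E'
from h import *
import pickle
d,s=pickle.load(open('c5.pkl','rb'))
W=lambda u,v:(220+u/2-.25,100+v/2-.25)
S=lambda u,v:(260+(u-400)/4-.4,200+v/4-.4)
print('grip top',plane(d,*W(200,287),.183),plane(s,*S(637,213),.183))
print('tip',plane(s,*S(604,382),.055),plane(d,*W(235,178),.055))
print('pointer',plane(d,*W(226,366),.0455))
print('collar',plane(d,*W(165,287),.125), 'side boss only')
print('far ball',plane(d,*W(200,590),.125))
# handle: dark blob in whole wrist view
g=d['img'].max(2); m=((g<45)*255).astype('uint8')
n,l,st,c=cv2.connectedComponentsWithStats(m)
for i in range(1,n):
    if 100<st[i,4]<9000: print(st[i],c[i],plane(d,*c[i],.075)[:2])
print(proj(d,(.5927,-.1615,.086)))
E
```

```text
grip top [ 0.5084 -0.2595  0.183 ] [ 0.5077 -0.2615  0.183 ]
tip [ 0.5097 -0.2486  0.055 ] [ 0.5024 -0.2455  0.055 ]
pointer [ 0.5884 -0.2481  0.0455]
collar [ 0.5266 -0.2712  0.125 ] side boss only
far ball [ 0.6456 -0.2596  0.125 ]
[ 170    0  108  124 8376] [237.3763  52.3126] [ 0.4022 -0.3173]
[ 285    0   51   50 1196] [301.49    16.7241] [ 0.3794 -0.2721]
[286  71  14  42 485] [292.8124  91.5505] [ 0.4285 -0.2789]
[185 153   8  30 189] [188.3757 167.2063] [ 0.4824 -0.3585]
[418 277  44  37 741] [439.5668 291.8529] [ 0.5842 -0.1613]
[442.1228 307.2849]
```

```bash
python3 - <<'E'
from h import *
import pickle
D=pickle.load(open('d0.pkl','rb'));w=pickle.load(open('w1.pkl','rb'))
cv2.imwrite('pics/z6.png',np.hstack([cv2.resize(D['top']['img'][130:320,120:260],(400,543),interpolation=2),cv2.resize(D['side']['img'][95:365,70:270],(400,540),interpolation=2)[:,:].copy() if 0 else cv2.resize(D['side']['img'][95:365,70:270],(400,543),interpolation=2)]))
E
```

```text
(no output)
```

View pics/z6.png

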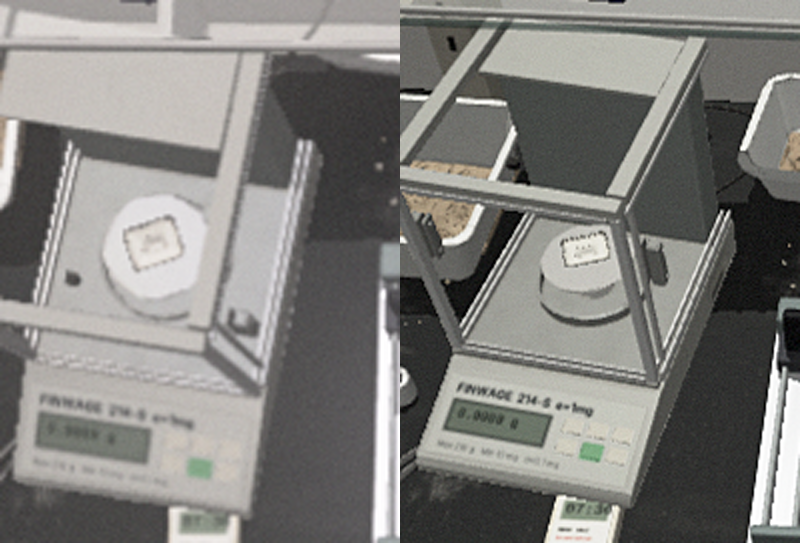

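```bash
python3 - <<'E'
from h import *
import pickle
D=pickle.load(open('d0.pkl','rb'));t=D['top']
for n,u,v,z in(('topfar',270,60,.303),('topnear',215,348,.303),('basefar',320,155,.06),('basenear',255,510,.06)):
    print(n,plane(t,120+u/2.857,130+v/2.857,z))
print(two(t,(120+215/2.857,130+340/2.857),D['side'],(70+(628-400)/2,95+215/2.01)))
go((.590,-.160,.25),0)
E
```

```text
topfar [ 0.7248 -0.0757  0.303 ]
topnear [ 0.5083 -0.044   0.303 ]
basefar [ 0.7295 -0.0794  0.06  ]
basenear [ 0.4091 -0.0326  0.06  ]
(array([ 0.5177, -0.04  ,  0.2838]), np.float64(0.0007728689913072235))
(0.59, -0.16, 0.25) shift [-73.5 101.4   2.9] twist 1.5705
```

```bash
python3 -m pendant '[0.7,-25,33,0,0, 0.7,-50,66,0,0, 0.7,-74,100,0,0, 0.7,-74,100,40,0, 0.7,-74,100,80,0]'|tail -6|head -2
python3 -c "
from h import *
d=shot('wrist');cv2.imwrite('pics/c7.png',d['img'])
print(bot.state()['tcp_pos'],bot.state()['joint_positions']);go((.590,-.161,.049),np.pi/2)
print([proj(d,p) for p in((.590,-.161,.086),(.590,-.249,.0455))])
"
```

```text
time: 13.9
tcp_pos: [0.5903, -0.1582, 0.1671]
[ 0.5858 -0.1579  0.1591] [-0.2332  0.4392  0.6014  1.5405 -0.2545  1.2512  1.9792]
(0.59, -0.161, 0.049) shift [ -5.2  -3.3 110. ] twist 0.0019
[array([313.8367, 244.8564]), array([180.1095, 225.3331])]
```

View pics/c7.png

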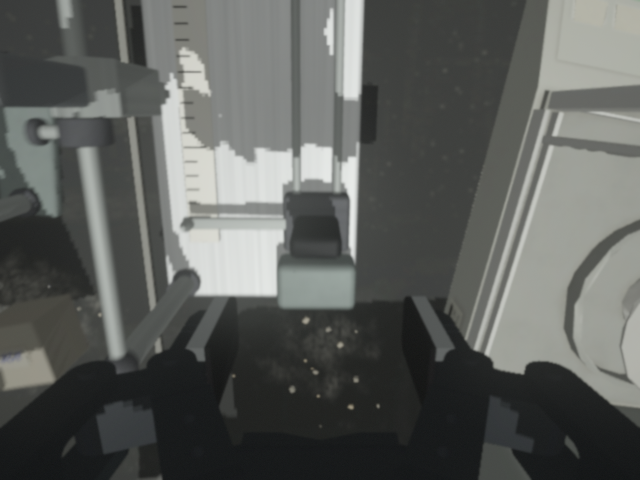

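Handle top at about (316,240) (predicted (314,245)), pointer end at (186,223); both agree within about 4 mm, and the fingers straddle the handle. Descending.

```bash
python3 -m pendant '[0.7,0,-1,35,0, 0.7,0,-1,70,0, 0.7,0,-1,95,0, 0.7,0,-1,110,0, 0.7,0,-1,117,0]'|tail -6
python3 -m pendant '[0.5,0,0,0,0, 0,0,0,0,0, 0,0,0,0,0, 0,0,0,0,0, 0,0,0,0,0]' 60|tail -6
```

```text
time: 14.45
tcp_pos: [0.5882, -0.1611, 0.0501]
orientation: [[-1.0, 0.0, -0.002], [0.0, 1.0, 0.0], [0.002, 0.0, -1.0]]
contact_force: [0.6, -0.3, 0.3]
gripper_width: 0.0596
grip_force: 0.0
time: 14.95
tcp_pos: [0.5897, -0.1607, 0.0528]
orientation: [[-1.0, -0.001, 0.002], [-0.001, 1.0, 0.001], [-0.002, 0.001, -1.0]]
contact_force: [-3.3, 2.9, 7.0]
gripper_width: 0.0296
grip_force: 60.2
```

```bash
python3 -m pendant '[0,6,0,0,0, 0,14,0,0,0, 0,22,0,0,0, 0,30,0,0,0, 0,38,0,0,0]'|tail -6
python3 -m pendant '[0,8,0,0,0, 0,16,0,0,0, 0,24,0,0,0, 0,30,0,0,0, 0,34,0,0,0]'|tail -6
python3 -m pendant '[0,3,0,0,0, 0,5,0,0,0, 0,6,0,0,0, 0,6,0,0,0, 0,6,0,0,0]'|tail -6
python3 - <<'E'
from h import *
import pickle
d=shot('wrist');s=shot('side');t=shot('top')
pickle.dump((d,s,t),open('c8.pkl','wb'))
r=lambda i,y0,y1,x0,x1,w:cv2.resize(i['img'][y0:y1,x0:x1],(w,600),interpolation=2)
cv2.imwrite('pics/c8.png',np.hstack([r(s,200,350,260,360,400),cv2.resize(d['img'][80:380,60:260],(400,600),interpolation=2)]))
print(bot.state()['tcp_pos'],[proj(d,p) for p in((.5095,-.248,.055),(.5095,-.248,.0455))])
E
```

```text
time: 15.45
tcp_pos: [0.5532, -0.1606, 0.0528]
orientation: [[-1.0, -0.001, 0.006], [-0.001, 1.0, -0.0], [-0.006, -0.0, -1.0]]
contact_force: [7.1, 3.1, 1.3]
gripper_width: 0.0291
grip_force: 60.3
time: 15.95
tcp_pos: [0.5196, -0.1605, 0.0528]
orientation: [[-1.0, -0.001, 0.007], [-0.001, 1.0, -0.0], [-0.007, -0.0, -1.0]]
contact_force: [8.8, 3.0, -1.8]
gripper_width: 0.0294
grip_force: 60.0
time: 16.45
tcp_pos: [0.514, -0.1604, 0.0528]
orientation: [[-1.0, -0.001, 0.007], [-0.001, 1.0, -0.0], [-0.007, -0.0, -1.0]]
contact_force: [8.4, 2.7, -0.8]
gripper_width: 0.029
grip_force: 60.0
[ 0.514  -0.1604  0.0528] [array([ 82.0672, 302.4953]), array([ 94.9997, 291.8524])]
```

View pics/c8.png

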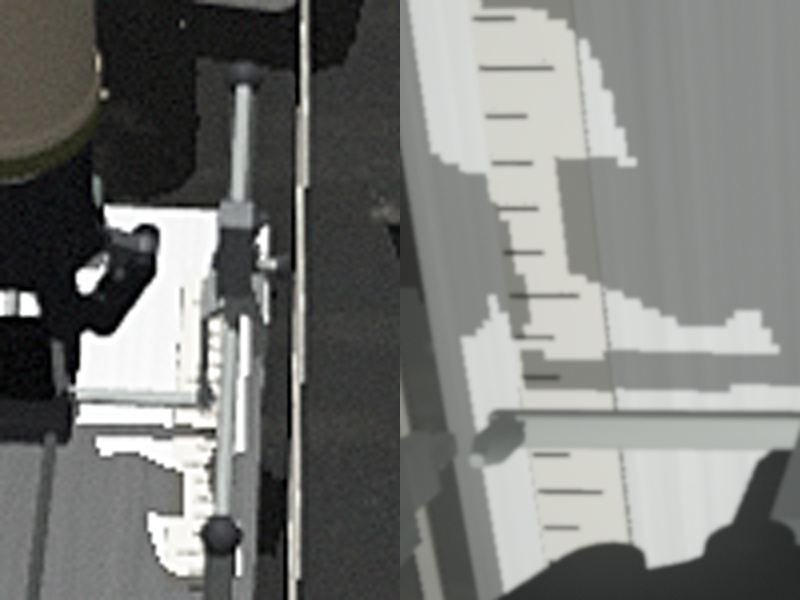

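Side crop: the hanger is still in place, and its tip ends beside the pointer arm. Right crop: pin top at about (475,462), and the hanger leg's grey end at about (430,448).

```bash
python3 - <<'E'
from h import *
import pickle
d,s,t=pickle.load(open('c8.pkl','rb'))
W=lambda u,v:(60+(u-400)/2-.25,80+v/2-.25)
print('pin',plane(d,*W(475,462),.0455),'tip',plane(d,*W(440,448),.055),plane(d,*W(455,442),.055))
S=lambda u,v:(260+u/4-.4,200+v/4-.4)
print('side tip',plane(s,*S(204,383),.055), 'pin end',plane(s,*S(207,397),.0455))
print('side hanger top',plane(s,*S(236,213),.183))
print([((proj(s,p)-[259.6,199.6])*4).round() for p in((.5095,-.248,.055),(.5135,-.248,.0455))])
E
```

```text
pin [ 0.5177 -0.2484  0.0455] tip [ 0.51  -0.249  0.055] [ 0.5088 -0.2459  0.055 ]
side tip [ 0.5091 -0.2487  0.055 ] pin end [ 0.5078 -0.2503  0.0455]
side hanger top [ 0.5077 -0.2611  0.183 ]
[array([203., 382.]), array([203., 387.])]
```

```bash
python3 -m pendant '[0,2,0,0,0, 0,4,0,0,0, 0,5.5,0,0,0, 0,5.5,0,0,0, 0,5.5,0,0,0]'|tail -6
python3 - <<'E'
from h import *
import pickle
d=shot('wrist');pickle.dump(d,open('c9.pkl','wb'));print(bot.state()['tcp_pos'])
cv2.imwrite('pics/c9.png',cv2.resize(d['img'][270:350,50:150],(750,600),interpolation=2))
print([(proj(d,p)-[50,270])*7.5 for p in((.5095,-.248,.055),(.5095,-.248,.0455))])
E
```

```text
time: 17.1
tcp_pos: [0.5086, -0.1604, 0.0528]
orientation: [[-1.0, -0.002, 0.007], [-0.002, 1.0, -0.0], [-0.007, -0.0, -1.0]]
contact_force: [9.0, 2.8, -1.0]
gripper_width: 0.0291
grip_force: 60.0
[ 0.5086 -0.1604  0.0528]
[array([258.2621, 342.1718]), array([353.2899, 257.828 ])]
```

View pics/c9.png

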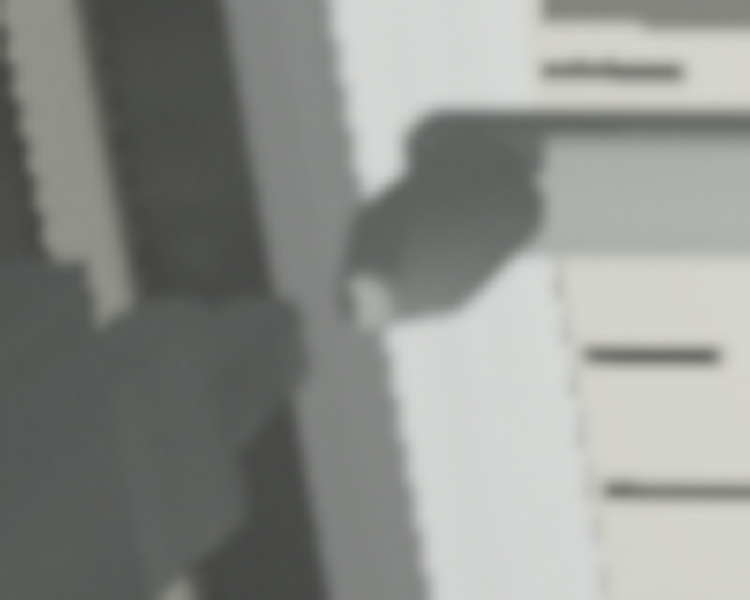

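Pin top at about (372,298), and the tip's lower end at its right edge, (295..303, 300..370), centred near (270,337).

```bash
python3 - <<'E'
from h import *
import pickle
d=pickle.load(open('c9.pkl','rb'))
W=lambda u,v:(50+u/7.5-.4,270+v/7.5-.4)
print('pin',plane(d,*W(372,298),.0455))
for p in((270,337),(295,300),(302,367)):print(p,plane(d,*W(*p),.055))
E
```

```text
pin [ 0.5117 -0.2475  0.0455]
(270, 337) [ 0.509  -0.2475  0.055 ]
(295, 300) [ 0.507  -0.2459  0.055 ]
(302, 367) [ 0.5107 -0.2461  0.055 ]
```

```bash
python3 -m pendant '[0,1.2,0,0,0, 0,1.2,0,0,0, 0,1.2,0,0,0, 0,1.2,0,0,0, 0,1.2,0,0,0]'|tail -6
python3 -m pendant '[0,0,0,0,0, 0,0,0,0,0, 0,0,0,0,0, 0,0,0,0,0, 0,0,0,0,0]'|tail -6
python3 -c "
from station import bot
print(bot.hand_in())"
```

```text
time: 17.65
tcp_pos: [0.5074, -0.1604, 0.0528]
orientation: [[-1.0, -0.002, 0.007], [-0.002, 1.0, -0.0], [-0.007, -0.0, -1.0]]
contact_force: [10.7, 3.1, -1.3]
gripper_width: 0.0289
grip_force: 59.9
time: 18.15
tcp_pos: [0.5074, -0.1604, 0.0528]
orientation: [[-1.0, -0.002, 0.007], [-0.002, 1.0, -0.0], [-0.007, -0.0, -1.0]]
contact_force: [10.3, 3.6, -0.4]
gripper_width: 0.0291
grip_force: 59.9
the job is handed in; nothing more can be done
None
```

I handed the job in at 18.15 s: the hanger hangs released against the collar, and the gripper is still holding the carriage with its pointer about 2 mm, by my measurements, from directly under the hanger's tip; no verdict came back.

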